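# Shut the tote's flap and tip the binder clips into the corner

### The arm

A 6-joint arm with a two-finger parallel gripper is mounted at the origin on a cart in front of the work surface, level with it; the furniture and walls round the work are solid. World frame = base frame: x ahead of the robot, y to its left, z up, the work surface at z = 0. Lengths are in m, angles in degrees, forces in N, time in s.
With the tool pointing down it reaches from about 0.35 to 0.875 m from the base axis. Payload 4.2 kg.
Tool frame: the origin (TCP) lies on the centre line of the jaws, within the pads' length; the fingertips stand 25 mm ahead of it and the grasp point (between the pads) lies 6 mm ahead of it (finger_overhang is the distance from the TCP to the fingertips, in m); z points along the fingers, y is the line along which they close (so a half turn about z gives the same grasp; the last joint's range is limited). The gripper opens to 87 mm and grips with 3 to 60 N. Pads are 19 mm wide; open, the fingers measure 117 mm over their backs; the gripper's body (75 mm by 190 mm) begins 51 mm behind the grasp point.
Start: joints at [-51.818, 22.042, 0.453, 0, -68.411, -14.817], TCP at [0.248, -0.574, 0.22] pointing down, gripper open.
Joint ranges: [-179.83, 179.83], [-69.29, 118.12], [-61.27, 80.66], [-181.25, 117.63], [-171.15, -9.14], [-177.46, 177.46]. Speed limits (degrees/s): [159.86, 159.86, 180, 180, 180, 180].

### API

Orientations are given as a 3x3 rotation matrix whose columns are the frame's x, y, z axes.
In Python, from station import sense, capture, finish_job, spot_in, tip_of, finger_overhang gives the robot as it stands. The module is installed in compiled form; this text tells all that it offers.
- The arm moves only by the tool servo_tool, never from a script. Its arguments are lists of equal length, an entry for each row: "slide": the shift along the tool's x, y, z in m, a list of three; "spin": the turn about the tool's z in degrees; "grip": the closure, from 0 (fully open) to 1 (shut). A call has exactly 5 rows; each row is the pose to reach, as a shift and turn from the pose commanded when the call began, along the tool's axes at that moment; what a row does not reach only later rows make up. A row lasts 1/12 s, in which the tool goes at most 41.7 mm and 7.16 degrees, less where a joint would pass 70% of its speed; a pose out of reach is approached as far as the arm can. A call with a gripper value outside its range is refused whole. The fingers move at their own pace and stop on an object; the grip force is fixed at half the most. Time passes only in rows, so rows that repeat a pose let the fingers close, or fill a call up. It gives the time, the measured TCP pose, the force, the opening and the grip force at its end, in the units of the state.
- sense(): the state, without advancing time (a new reading comes with each control period).
- capture(name): name is "scene" or "top" or "wrist"; returns a dict with "pixels" (384x512x3 uint8, blue, green, red), "depth" (384x512 float32, m along the optical axis (not along the pixel's ray), 0 where there is no reading), "fx", "fy", "cx", "cy" (pixels), "R" (3x3) and "t" (3): a world point X has camera coordinates R X + t; the wrist camera has in their place "hand_eye" (4x4, takes a point from camera to tool coordinates, whose origin is the TCP and whose axes are the flange's). Camera axes: x right, y down, z forward; pixel columns grow to the right and rows downward; lengths in m; the calibration is good to about 2 mm. A picture is of the moment at which its call begins: read the wrist's pose just before it.
- finish_job(): hands the job in; it is judged then, once.
Trained networks look in the newest picture that a camera, given by its name, has taken for a name from the list of things; names that differ only in an ending like _2 or _b are one class to them, and where a whole thing is asked for, a point or a joint stands for the part that bears it (a point fixed in the world has none). Each returns a list of dicts, best first, with "conf" (0 to 1); they miss things now and then, are a little off and sometimes report something else, mostly with a low value. They report only what shows in the picture. A call takes as long as a camera call.
- spot_in(thing, camera): "point" ([x, y, z] in m, in world coordinates, good to about 4 mm: the middle of the surface that is visible of it).
- tip_of(thing, camera): "point" ([x, y, z] in m, in world coordinates, good to about 4 mm: a listed point, or the origin of a listed thing).
The state is a dict: "time_s": time; "joints": joint angles; "joint_velocities": joint speeds; "effort": joint torques, N m; "tcp_pos": TCP position; "ee_rot": TCP orientation; "wrist_force": force on the tool from outside, world axes, zero at the start; "moment": the same for the moment, N m; "gripper_width": opening from 0.0 (shut) to 1.0 (fully open); "gripper_force": force on a finger pad.
Only numpy, scipy, OpenCV 4.12 (cv2) and the standard library are available. Lean on these libraries where they do the work, as an engineer would, in place of code of your own. Each camera call takes 0.05 s, during which the arm holds its last target. There are 200 camera calls.

### The job

Swing the flap of the small grey parts tote shut so that its tab drops in behind the opposite rim. Then take the tote by the lift tab and raise that corner until all three binder clips have slid together into the diagonally opposite low corner under the flap (the low corner may stay on the desk). Finish holding the tote still and tilted like this, not letting go, with the flap shut and the other things on the desk left where they are.

Things in the scene. Friction and masses are not known exactly. Their poses are not given: they have to be found in the camera images.
- tote: open grey plastic parts tote, 200 (x) x 150 (y) x 50 mm high, about 0.35 kg, loose on the desk; walls and floor 4 mm, smooth: clips slide at 17 degrees of tilt or less. Origin: centre of its underside, z up. The (-x,-y) corner, roughly towards the robot, is the low corner for the clips; the lift tab stands at (+x,+y), farthest away. The shut flap covers the half x < 0; the other stays open
- lift_tab (a point): grip point on the lift tab, at (82.4, 61.8, 75) mm in the tote's frame, axes as the tote's. The tab is an upright grey plate, 10 mm thick, 44 mm wide, across the tote's (+x,+y) corner inside the walls; its top is 90 mm above the tote's underside (40 mm above the rim); its flat faces look along the tote's diagonal (0.8, 0.6)
- low_corner (a point): inner floor corner at the tote's (-x,-y) corner, at (-96, -71, 4) mm in the tote's frame, where the clips shall gather
- flap (a joint): flap hinge, rad: 0 shut flat on the rim, 1.57 upright, 2.1 leaning outward. Flap: white frame, clear window, 96 (tote's x) x 147 mm, 3 mm thick. Hinge line along the tote's x, middle at (-50, 74, 50) mm in the tote's frame, on its +y rim; closes towards -y. Stiff (0.045 N m): stays at any angle, must be pushed all the way down; shut, its top is 54 mm above the tote's underside
- flap_edge (a point): middle of the flap's free edge, 147 mm from the hinge line; a 40 mm wide tab hangs here, 11 mm deep, which drops in behind the rim of the -y wall as the flap shuts
- clip_a: larger black binder clip with wire handles, body 22 x 32 x 18 mm, 12 g, loose in the open half of the tote; origin at the centre of its underside
- clip_b: larger black binder clip like clip_a, loose in the tote
- clip_c: smaller black binder clip, body 18 x 26 x 14 mm, loose in the tote; origin at the centre of its underside
- label_roll: white roll of labels, 54 mm across, 40 mm high, standing on the desk to the right; leave alone
- tape_mask: ring of masking tape, 104 mm across, 25 mm high, flat on the desk to the left; leave alone
- marker: blue and white marker, 135 mm long, 17 mm thick, lying on the desk to the right; leave alone

How it is judged:
By the outcome, as a careful person would: the job done as asked, in the order asked, and still so for the second after the job is handed in, while the arm keeps its last pose, push and grip.
It also fails if it takes over 51 s, if anything falls off the work surface, if the arm or the gripper's body presses on something with over 40 N, if the wrist force passes 120 N, or if a joint passes its speed limit or range.

## Working session

There is one attempt and no reset: what is moved stays moved. The work goes in short steps, Python scripts to look and compute and a tool call to move; the robot and the scene stay as the last step left them, time stands still between calls to the robot, and variables do not carry over. Pictures are saved under pics/ and viewed, at most 10 in all, crops included, and the job is handed in when it is done.

Besides the shell and the picture viewer there is one more tool, called after "Call:" by a JSON object that holds its "api" and its "payload", one argument or row to a line. servo_tool: Moves the arm, as the interface text tells. Its arguments: {"type":"object","properties":{"slide":{"type":"array"},"spin":{"type":"array"},"grip":{"type":"array"}},"required":["slide","spin","grip"]}

```bash
mkdir -p pics; cat > h.py <<'E'
import numpy as np, cv2
from station import *
E
python3 - <<'E'
from h import *
s=sense();print(s['time_s'],s['tcp_pos'],s['ee_rot'],finger_overhang,s['gripper_width'])
ims=[]
for c in ['scene','top']:
    p=capture(c);ims.append(p['pixels']);cv2.imwrite(f'pics/{c}0.png',p['pixels'])
    for n in ['tote','lift_tab','low_corner','flap_edge','clip_a','clip_c','label_roll','tape_mask','marker']:
        print(c,n,[(np.round(d['point'],3).tolist(),round(d['conf'],2)) for d in tip_of(n,c)[:3]])
E
```

```text
0.0 [ 0.24766075 -0.57318483  0.21916342] [[-9.18060420e-01 -3.96439422e-01 -9.22060815e-04]
 [-3.96440487e-01  9.18058341e-01  1.95494575e-03]
 [ 7.14880588e-05  2.16030056e-03 -9.99997664e-01]] 0.025 0.9999656172175254
scene tote [([0.565, 0.034, 0.004], 0.83)]
scene lift_tab [([0.665, 0.061, 0.072], 0.78)]
scene low_corner [([0.451, 0.008, 0.006], 0.71)]
scene flap_edge [([0.549, 0.134, 0.197], 0.7)]
scene clip_a [([0.599, 0.015, 0.003], 0.65), ([0.605, 0.067, 0.01], 0.57), ([0.58, -0.021, 0.007], 0.42)]
scene clip_c [([0.599, 0.015, 0.003], 0.65), ([0.605, 0.067, 0.01], 0.57), ([0.58, -0.021, 0.007], 0.42)]
scene label_roll [([0.436, 0.302, -0.002], 0.67)]
scene tape_mask [([0.438, 0.302, -0.001], 0.94)]
scene marker []
top tote [([0.603, 0.019, 0.006], 0.25)]
top lift_tab [([0.664, 0.062, 0.076], 0.7)]
top low_corner [([0.453, 0.002, 0.006], 0.73)]
top flap_edge [([0.551, 0.132, 0.2], 0.73)]
top clip_a [([0.581, -0.023, 0.004], 0.5), ([0.602, 0.019, 0.004], 0.45), ([0.608, 0.072, 0.006], 0.39)]
top clip_c [([0.581, -0.023, 0.004], 0.5), ([0.602, 0.019, 0.004], 0.45), ([0.608, 0.072, 0.006], 0.39)]
top label_roll [([0.322, -0.294, -0.003], 0.81)]
top tape_mask [([0.438, 0.304, 0.003], 0.77)]
top marker [([0.472, -0.277, -0.003], 0.62)]
```

View pics/top0.png

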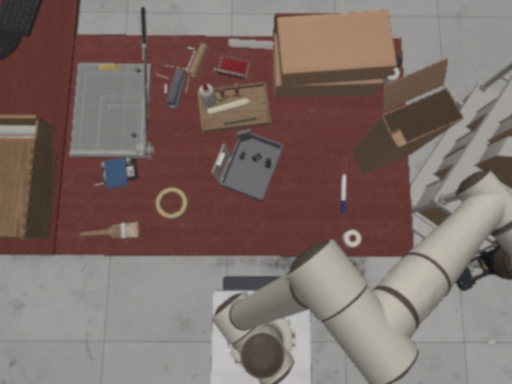

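View pics/scene0.png

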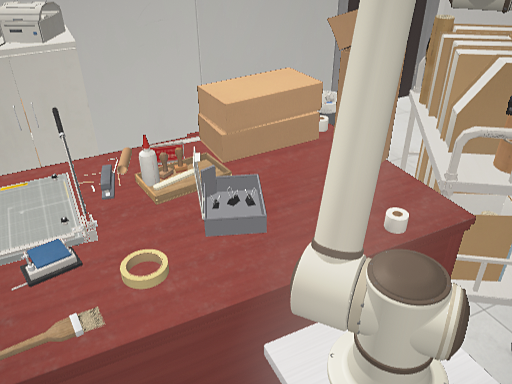

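```bash
cat > h.py <<'E'
import numpy as np, cv2
from station import *
YAW=np.deg2rad(-21.8); O=np.array([.566,.035,0])
Rt=np.array([[np.cos(YAW),-np.sin(YAW),0],[np.sin(YAW),np.cos(YAW),0],[0,0,1]])
def W(p): return O+Rt@(np.array(p)/1000)
def go(pts,yaw=None):   # world TCP targets -> slide rows (+spin so tool y has world yaw, mod 180)
    s=sense();R=np.array(s['ee_rot']);y=np.degrees(np.arctan2(R[1,1],R[0,1]))
    if yaw is not None: print('spin',round(-(((yaw-y)+90)%180-90),1))
    for p in pts: print(np.round(R.T@(np.array(p)-s['tcp_pos']),3).tolist())
def pts(name):
    c=capture(name);v,u=np.nonzero(c['depth']>0);z=c['depth'][v,u]
    X=np.c_[(u-c['cx'])*z/c['fx'],(v-c['cy'])*z/c['fy'],z]
    return c,(X-c['t'])@c['R'],u,v
E
python3 - <<'E'
from h import *
c,X,u,v=pts('top')
T=(X-O)@Rt*1000
H=np.full((16,20),-1)
for t in T:
    i,j=int((t[1]+200)//25),int((t[0]+200)//25)
    if 0<=i<16 and 0<=j<20:H[i,j]=max(H[i,j],int(t[2]))
print('cols x from -200, rows y from +200 down');
for i in range(15,-1,-1):print(-200+25*i,H[i])
m=(T[:,2]>100)&(abs(T[:,0]+50)<70)&(abs(T[:,1]-80)<90);print(np.round(T[m]).astype(int)[:40].tolist())
s=sense();R=np.array(s['ee_rot'])
go([[s['tcp_pos'][0],s['tcp_pos'][1],.3],W([-50,150,300])],158.2)
E
```

```text
cols x from -200, rows y from +200 down
175 [26 26  6  6  5  6  7  7  7  6 30  9 11 16 22 87 81 30 84  8]
150 [28  4  6  6  4  4  6  5  5  5 29 26 11 14 17 16 79 80 80 27]
125 [ 4  4  5  6  5  8  6  6  4  6  5 31 14  9 17 16 81 82 84 40]
100 [ 3  6  5  6  7  7  1  0  2  6  7 23 26 15 11 17 19  8 32 26]
75 [  6   6   4 160 199 199 199 199   3   5  91   3  34  25  11  10  11   9
   9  29]
50 [  6   8   4  57  90 198 195  60  54  55  95  93   3  28  14  14  10  14
  29  30]
25 [ 6  6  7 55 55 12 10 10 37 23 11 92  4 30 28 11 28 30 99 99]
0 [  4   8   4  54  55  11  11   9  19  49  41  59   6   9  30  33  28   4
 192 197]
-25 [  5   5   5  56  58  11   8   9  47  40  14  56  47   4  20   7   6   6
 191 196]
-50 [  8   8   6  55  54  11  11  12  32  46   9  56   5   4   5   5   6   4
   5 195]
-75 [  9   8   7  51  57  55  55  56  57  57  57  56  51   6   5   6   9   9
   9 164]
-100 [ 5  6  6  5 57 53 53 57 57 55 62  5  7  7  6  5  8  6  7  4]
-125 [5 6 5 5 5 6 8 6 6 7 6 5 4 8 4 6 5 5 5 5]
-150 [4 5 8 6 6 8 7 5 6 7 6 6 4 5 5 6 5 5 7 6]
-175 [5 7 5 7 5 7 4 6 5 7 6 6 6 6 5 7 5 5 6 6]
-200 [5 6 5 6 6 9 5 4 6 5 8 5 4 7 7 5 5 5 6 6]
[[-5, 87, 194], [-9, 88, 197], [-8, 85, 197], [-13, 87, 198], [-9, 86, 188], [-6, 84, 180], [-14, 86, 194], [-11, 85, 185], [-8, 84, 176], [-20, 87, 200], [-17, 85, 191], [-14, 84, 183], [-9, 84, 167], [-7, 82, 162], [-22, 86, 198], [-18, 85, 186], [-15, 84, 175], [-12, 83, 167], [-8, 82, 154], [-25, 88, 193], [-24, 86, 191], [-20, 85, 182], [-18, 83, 174], [-14, 83, 162], [-8, 83, 143], [-6, 81, 138], [-29, 86, 199], [-25, 85, 187], [-22, 85, 176], [-18, 84, 164], [-15, 83, 155], [-11, 82, 142], [-7, 81, 131], [-31, 85, 196], [-28, 85, 183], [-24, 84, 170], [-20, 83, 160], [-16, 83, 147], [-13, 81, 138], [-9, 81, 126]]
spin -44.8
[-0.0, 0.0, -0.08]
[-0.605, 0.574, -0.08]
```

Call:
{"api": "servo_tool", "payload": {
  "slide": [
    [0,0,-0.03],
    [-0.01,0.01,-0.06],
    [-0.035,0.035,-0.08],
    [-0.06,0.06,-0.08],
    [-0.09,0.085,-0.08]
  ],
  "spin": [0,0,0,0,0],
  "grip": [1,1,1,1,1]
}}

```text
time_s: 1.47
tcp_pos: [0.2971, -0.4596, 0.3019]
ee_rot: [[-0.919, -0.395, 0.003], [-0.395, 0.919, -0.003], [-0.001, -0.003, -1.0]]
wrist_force: [2.0, -0.6, -0.6]
gripper_width: 0.708
gripper_force: 0.0
```

Call:
{"api": "servo_tool", "payload": {
  "slide": [
    [-0.028,0.027,0],
    [-0.056,0.054,0],
    [-0.084,0.08,0],
    [-0.112,0.107,0],
    [-0.14,0.133,0]
  ],
  "spin": [0,0,0,0,0],
  "grip": [1,1,1,1,1]
}}

```text
time_s: 1.88
tcp_pos: [0.3728, -0.2806, 0.3006]
ee_rot: [[-0.918, -0.396, 0.001], [-0.396, 0.918, -0.0], [-0.001, -0.001, -1.0]]
wrist_force: [0.8, -0.1, 0.1]
gripper_width: 0.329
gripper_force: 0.0
```

Call:
{"api": "servo_tool", "payload": {
  "slide": [
    [-0.028,0.027,0],
    [-0.056,0.054,0],
    [-0.084,0.08,0],
    [-0.112,0.107,0],
    [-0.14,0.133,0]
  ],
  "spin": [0,0,0,0,0],
  "grip": [1,1,1,1,1]
}}

```text
time_s: 2.3
tcp_pos: [0.4486, -0.1028, 0.3008]
ee_rot: [[-0.918, -0.397, 0.001], [-0.397, 0.918, 0.0], [-0.001, -0.0, -1.0]]
wrist_force: [0.2, -1.1, -0.2]
gripper_width: 0.02
gripper_force: 0.0
```

Call:
{"api": "servo_tool", "payload": {
  "slide": [
    [-0.028,0.027,0],
    [-0.056,0.054,0],
    [-0.084,0.08,0],
    [-0.112,0.107,0],
    [-0.14,0.133,0]
  ],
  "spin": [-7,-14,-21,-28,-35],
  "grip": [1,1,1,1,1]
}}

```text
time_s: 2.72
tcp_pos: [0.5244, 0.0749, 0.3006]
ee_rot: [[-0.519, -0.855, 0.001], [-0.855, 0.519, 0.0], [-0.001, -0.0, -1.0]]
wrist_force: [0.3, -0.7, -0.5]
gripper_width: 0.005
gripper_force: 0.0
```

```bash
python3 - <<'E'
from h import *
s=sense();print(s['time_s'],s['tcp_pos'],s['joints'],s['gripper_width'],s['wrist_force'])
go([W([-50,150,300]),W([-50,135,173])],158.2)
E
```

```text
2.7167 [0.52438529 0.07486543 0.30063994] [ 2.56860121e+01  9.88256164e+00 -4.91464747e+00  4.15478968e-03
 -7.51565936e+01 -5.69395636e+01] 0.005186494591472257 [ 0.28045183 -0.65930969 -0.48540282]
spin -9.5
[-0.127, 0.018, 0.001]
[-0.112, 0.015, 0.128]
```

Call:
{"api": "servo_tool", "payload": {
  "slide": [
    [-0.03,0.004,0],
    [-0.06,0.008,0],
    [-0.09,0.013,0],
    [-0.12,0.017,0],
    [-0.127,0.018,0]
  ],
  "spin": [-4,-8,-9.5,-9.5,-9.5],
  "grip": [1,1,1,1,1]
}}

```text
time_s: 3.13
tcp_pos: [0.5766, 0.194, 0.2991]
ee_rot: [[-0.374, -0.927, -0.0], [-0.927, 0.374, 0.0], [-0.0, 0.0, -1.0]]
wrist_force: [0.7, 0.1, -1.1]
gripper_width: 0.004
gripper_force: 0.0
```

```bash
python3 - <<'E'
from h import *
s=sense();print(s['tcp_pos'],s['wrist_force'])
go([W([-50,125,173]),W([-50,105,175])],158.2)
print('arc')
for th in np.arange(100,-1,-10):
    r=100+30*(1-max(th,0)/100); a=np.radians(th)
    go([W([-50,74-r*np.cos(a)+12+2,52+r*np.sin(a)+25])])
E
```

```text
[0.57660073 0.19401034 0.29908168] [ 0.69964698  0.05405469 -1.14560088]
spin -0.2
[0.027, 0.001, 0.126]
[0.047, 0.001, 0.124]
arc
[0.046, 0.001, 0.124]
[0.064, 0.001, 0.119]
[0.082, 0.001, 0.118]
[0.101, 0.0, 0.12]
[0.12, 0.0, 0.125]
[0.138, 0.0, 0.134]
[0.154, 0.0, 0.146]
[0.168, 0.0, 0.162]
[0.18, 0.0, 0.18]
[0.189, 0.0, 0.2]
[0.194, 0.0, 0.222]
```

Call:
{"api": "servo_tool", "payload": {
  "slide": [
    [0,0,0.04],
    [0.005,0,0.075],
    [0.01,0,0.105],
    [0.02,0,0.122],
    [0.025,0,0.124]
  ],
  "spin": [0,0,0,0,0],
  "grip": [1,1,1,1,1]
}}

```text
time_s: 3.55
tcp_pos: [0.5629, 0.1652, 0.1719]
ee_rot: [[-0.378, -0.926, -0.009], [-0.926, 0.378, -0.004], [0.007, 0.006, -1.0]]
wrist_force: [-0.2, -0.2, -1.1]
gripper_width: 0.004
gripper_force: 0.0
```

Call:
{"api": "servo_tool", "payload": {
  "slide": [
    [0.015,0,0],
    [0.026,0,-0.002],
    [0.037,0,-0.004],
    [0.048,0,-0.006],
    [0.057,0,-0.006]
  ],
  "spin": [0,0,0,0,0],
  "grip": [1,1,1,1,1]
}}

```text
time_s: 3.97
tcp_pos: [0.5449, 0.1135, 0.1844]
ee_rot: [[-0.377, -0.926, 0.004], [-0.926, 0.377, 0.002], [-0.003, -0.003, -1.0]]
wrist_force: [-0.1, 0.7, 0.5]
gripper_width: 0.003
gripper_force: 0.2
```

Call:
{"api": "servo_tool", "payload": {
  "slide": [
    [0.01,0,0.001],
    [0.019,0,0.002],
    [0.029,0,0.004],
    [0.038,0,0.007],
    [0.047,0,0.011]
  ],
  "spin": [0,0,0,0,0],
  "grip": [1,1,1,1,1]
}}

```text
time_s: 4.38
tcp_pos: [0.5265, 0.0701, 0.171]
ee_rot: [[-0.377, -0.926, 0.0], [-0.926, 0.377, 0.0], [-0.0, -0.0, -1.0]]
wrist_force: [0.1, 1.5, -0.3]
gripper_width: 0.005
gripper_force: 0.1
```

```bash
python3 - <<'E'
from h import *
s=sense();print(s['tcp_pos'],s['wrist_force'])
p=capture('scene');cv2.imwrite('pics/s1.png',cv2.resize(p['pixels'][100:290,100:340],None,fx=2.5,fy=2.5))
for n in ['lift_tab','low_corner','flap_edge']:
  print(n,[(np.round(d['point'],3).tolist(),round(d['conf'],2)) for d in tip_of(n,'scene')[:2]])
for th in [50,40,30,20,10,0]:
    r=100+30*(1-max(th,0)/100); a=np.radians(th)
    go([W([-50,74-r*np.cos(a)+12+2,52+r*np.sin(a)+25])])
E
```

```text
[0.52648018 0.07012443 0.17099775] [ 0.10731272  1.48983763 -0.2917817 ]
lift_tab [([0.664, 0.061, 0.075], 0.9)]
low_corner [([0.449, 0.006, 0.005], 0.93)]
flap_edge []
[0.004, 0.0, 0.006]
[0.021, 0.0, 0.018]
[0.035, 0.0, 0.034]
[0.047, 0.0, 0.052]
[0.056, -0.0, 0.072]
[0.06, -0.0, 0.094]
```

View pics/s1.png

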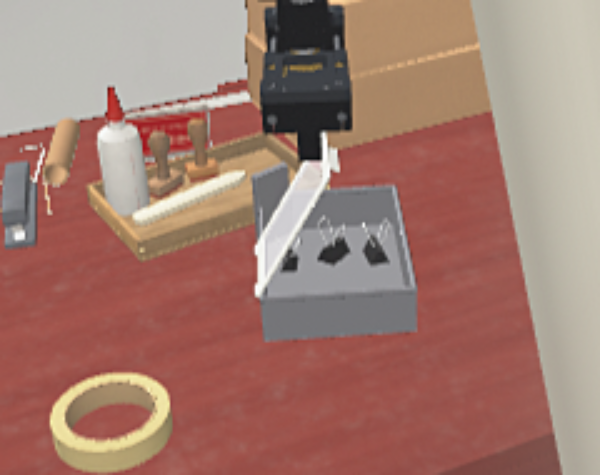

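The flap (free edge near (328,160)) is following the fingers, at roughly 55°. The tote has not moved and the clips at (290,260), (333,250) and (376,250) are undisturbed.

Call:
{"api": "servo_tool", "payload": {
  "slide": [
    [0.008,0,0.008],
    [0.016,0,0.014],
    [0.023,0,0.02],
    [0.03,0,0.028],
    [0.036,0,0.035]
  ],
  "spin": [0,0,0,0,0],
  "grip": [1,1,1,1,1]
}}

```text
time_s: 5.0
tcp_pos: [0.5125, 0.0367, 0.1352]
ee_rot: [[-0.377, -0.926, -0.001], [-0.926, 0.377, -0.0], [0.001, 0.001, -1.0]]
wrist_force: [0.3, -0.1, 0.6]
gripper_width: 0.004
gripper_force: 0.1
```

Call:
{"api": "servo_tool", "payload": {
  "slide": [
    [0.006,0,0.009],
    [0.012,0,0.018],
    [0.017,0,0.028],
    [0.021,0,0.038],
    [0.024,0,0.048]
  ],
  "spin": [0,0,0,0,0],
  "grip": [1,1,1,1,1]
}}

```text
time_s: 5.42
tcp_pos: [0.5037, 0.0146, 0.0871]
ee_rot: [[-0.377, -0.926, -0.001], [-0.926, 0.377, -0.0], [0.0, 0.0, -1.0]]
wrist_force: [0.2, 0.4, 0.2]
gripper_width: 0.006
gripper_force: 0.1
```

Call:
{"api": "servo_tool", "payload": {
  "slide": [
    [0.001,0,0.003],
    [0.001,0,0.006],
    [0.001,0,0.008],
    [0.001,0,0.01],
    [0.001,0,0.01]
  ],
  "spin": [0,0,0,0,0],
  "grip": [1,1,1,1,1]
}}

```text
time_s: 5.83
tcp_pos: [0.5039, 0.0146, 0.0782]
ee_rot: [[-0.377, -0.926, 0.0], [-0.926, 0.377, 0.0], [-0.0, -0.0, -1.0]]
wrist_force: [-0.4, 0.4, -0.3]
gripper_width: 0.006
gripper_force: 0.0
```

```bash
python3 - <<'E'
from h import *
s=sense();print(s['tcp_pos'],s['wrist_force'],(Rt.T@(np.array(s['tcp_pos'])-O)))
p=capture('scene');cv2.imwrite('pics/s2.png',cv2.resize(p['pixels'][100:290,100:340],None,fx=2.5,fy=2.5))
for n in ['lift_tab','low_corner','flap_edge']:
  print(n,[(np.round(d['point'],3).tolist(),round(d['conf'],2)) for d in tip_of(n,'scene')[:2]])
E
```

```text
[0.50394913 0.01457147 0.07819717] [-0.37213234  0.38967982 -0.3342567 ] [-0.05002686 -0.0420113   0.07819717]
lift_tab [([0.667, 0.061, 0.074], 0.94)]
low_corner [([0.451, 0.005, 0.007], 0.83)]
flap_edge [([0.494, -0.011, 0.08], 0.62)]
```

View pics/s2.png

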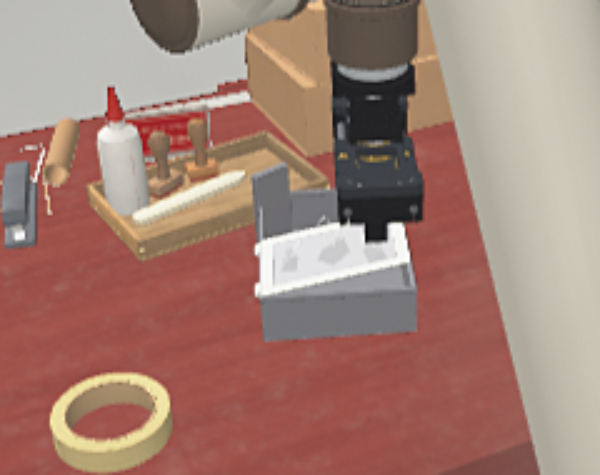

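The fingers press the flap near its free edge at (375,240). The free edge still seems slightly above the rim at the right, at (408,262), so I'll press further.

Call:
{"api": "servo_tool", "payload": {
  "slide": [
    [0.004,0,0.001],
    [0.008,0,0.002],
    [0.012,0,0.003],
    [0.012,0,0.004],
    [0.012,0,0.004]
  ],
  "spin": [0,0,0,0,0],
  "grip": [1,1,1,1,1]
}}

```text
time_s: 6.45
tcp_pos: [0.4989, 0.0029, 0.074]
ee_rot: [[-0.377, -0.926, -0.001], [-0.926, 0.377, -0.0], [0.0, 0.0, -1.0]]
wrist_force: [0.1, -0.3, -0.2]
gripper_width: 0.006
gripper_force: 0.0
```

```bash
python3 - <<'E'
from h import *
s=sense();print(s['tcp_pos'],s['wrist_force'],(Rt.T@(np.array(s['tcp_pos'])-O)))
c,X,u,v=pts('scene')
cv2.imwrite('pics/s3.png',cv2.resize(c['pixels'][170:250,190:280],None,fx=7,fy=7,interpolation=2))
q=c['R']@(np.array(s['tcp_pos'])-[0,0,.025])+c['t'];print('tip px',q[0]/q[2]*c['fx']+c['cx'],q[1]/q[2]*c['fy']+c['cy'])
T=(X-O)@Rt*1000
for y0 in range(-90,90,15):
    m=(abs(T[:,0]+92)<8)&(abs(T[:,1]-y0)<7.5);print(y0,np.sort(T[m,2].round())[-6:])
E
```

```text
[0.49893447 0.00288359 0.07401813] [ 0.13566066 -0.32076212 -0.19517191] [-0.05034239 -0.05472561  0.07401813]
tip px 254.70006381514895 205.57845455403466
-90 [339. 339. 342. 343. 350. 352.]
-75 [399. 400. 403. 404. 405. 407.]
-60 [438. 439. 439. 439. 440. 441.]
-45 [434. 434. 434. 435. 436. 437.]
-30 [418. 418. 418. 419. 420. 420.]
-15 [ 72. 156. 159. 162. 171. 172.]
0 [67. 67. 67. 67. 68. 68.]
15 [64. 64. 65. 66. 67. 67.]
30 [62. 62. 63. 63. 63. 64.]
45 [60. 60. 60. 61. 62. 63.]
60 [57. 57. 58. 58. 58. 60.]
75 [56. 56. 56. 56. 57. 57.]
```

View pics/s3.png

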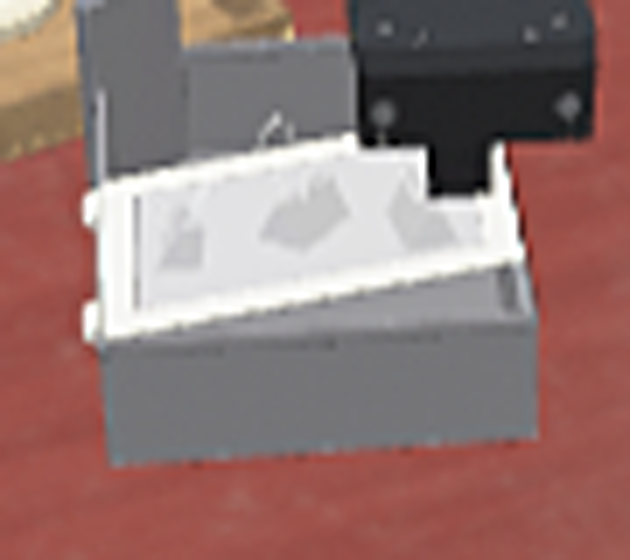

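```bash
python3 - <<'E'
from h import *
p=capture('wrist')
print(np.round(p['hand_eye'],3).tolist(),p['fx'])
t=capture('top')['pixels'][110:220,190:310]
cv2.imwrite('pics/w1.png',p['pixels']);
cv2.imwrite('pics/w1.png',np.hstack([p['pixels'][:, :],cv2.resize(t,(280,384))]))
E
```

```text
[[0.0, -0.956, -0.293, 0.082], [1.0, 0.0, -0.0, -0.0], [0.0, -0.293, 0.956, -0.165], [0.0, 0.0, 0.0, 1.0]] 346.1648418514167
```

View pics/w1.png

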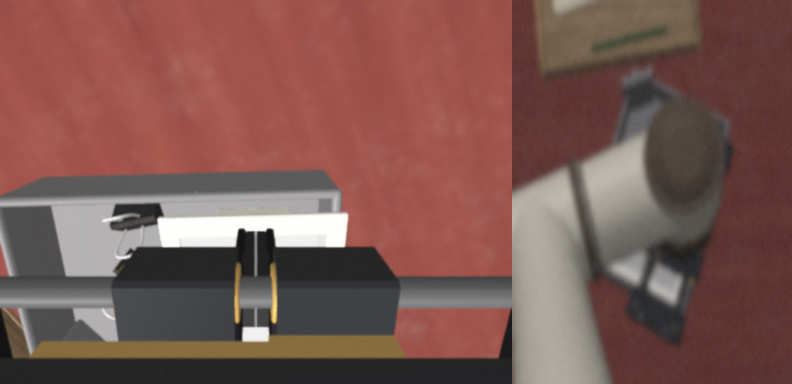

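The wrist view shows the fingertips at about (256,230), in front of the flap's free-edge frame (rows 213–237). I'll measure the flap from the depth image.

```bash
python3 - <<'E'
from h import *
s=sense();R=np.array(s['ee_rot']);p=capture('wrist');H=p['hand_eye'];d=p['depth']
def pt(u,v):
    z=d[v,u];X=np.array([(u-p['cx'])*z/p['fx'],(v-p['cy'])*z/p['fy'],z])
    w=R@(H[:3,:3]@X+H[:3,3])+s['tcp_pos'];return (Rt.T@(w-O)*1000).round(0).tolist()
for uv in [(175,217),(175,225),(175,235),(200,217),(200,230),(200,241),(245,217),(244,232),(270,232),(244,240),(270,240),(256,226),(256,240),(256,300),(256,334),(340,217),(340,240),(300,180),(200,185)]:print(uv,pt(*uv))
E
```

```text
(175, 217) [-10.0, -73.0, 78.0]
(175, 225) [-9.0, -68.0, 76.0]
(175, 235) [-9.0, -62.0, 76.0]
(200, 217) [-22.0, -73.0, 77.0]
(200, 230) [-22.0, -66.0, 77.0]
(200, 241) [-21.0, -58.0, 75.0]
(245, 217) [-45.0, -73.0, 78.0]
(244, 232) [-44.0, -66.0, 82.0]
(270, 232) [-57.0, -66.0, 82.0]
(244, 240) [-45.0, -66.0, 90.0]
(270, 240) [-57.0, -67.0, 92.0]
(256, 226) [-50.0, -67.0, 77.0]
(256, 240) [-50.0, -65.0, 87.0]
(256, 300) [-50.0, -85.0, 165.0]
(256, 334) [-50.0, 8.0, 65.0]
(340, 217) [-92.0, -72.0, 77.0]
(340, 240) [-94.0, -59.0, 75.0]
(300, 180) [-78.0, -78.0, 28.0]
(200, 185) [-16.0, -77.0, 35.0]
```

Call:
{"api": "servo_tool", "payload": {
  "slide": [
    [0,0,0.002],
    [0,0,0.004],
    [0,0,0.006],
    [0,0,0.008],
    [0,0,0.008]
  ],
  "spin": [0,0,0,0,0],
  "grip": [1,1,1,1,1]
}}

```text
time_s: 7.07
tcp_pos: [0.4989, 0.0033, 0.0657]
ee_rot: [[-0.377, -0.926, -0.001], [-0.926, 0.377, -0.0], [0.001, 0.001, -1.0]]
wrist_force: [1.0, 0.1, 0.5]
gripper_width: 0.005
gripper_force: 0.0
```

```bash
cat >> h.py <<'E'
def wp(uvs):
    s=sense();R=np.array(s['ee_rot']);p=capture('wrist');H=p['hand_eye'];d=p['depth'];print(s['tcp_pos'],s['wrist_force'])
    for u,v in uvs:
        z=d[v,u];X=np.array([(u-p['cx'])*z/p['fx'],(v-p['cy'])*z/p['fy'],z])
        w=R@(H[:3,:3]@X+H[:3,3])+s['tcp_pos'];print((u,v),(Rt.T@(w-O)*1000).round(0).tolist())
    return p
E
python3 - <<'E'
from h import *
p=wp([(175,217),(200,217),(245,217),(256,222),(256,226),(256,230),(256,234),(256,240),(256,334),(340,217),(300,180),(200,185)])
cv2.imwrite('pics/w2.png',p['pixels'])
E
```

```text
[0.49892133 0.0032711  0.06568464] [0.97002638 0.11246972 0.47682873]
(175, 217) [-10.0, -73.0, 68.0]
(200, 217) [-23.0, -73.0, 69.0]
(245, 217) [-45.0, -73.0, 68.0]
(256, 222) [-51.0, -70.0, 69.0]
(256, 226) [-51.0, -68.0, 69.0]
(256, 230) [-51.0, -65.0, 68.0]
(256, 234) [-51.0, -65.0, 72.0]
(256, 240) [-51.0, -65.0, 79.0]
(256, 334) [-50.0, 4.0, 61.0]
(340, 217) [-93.0, -72.0, 69.0]
(300, 180) [-79.0, -78.0, 20.0]
(200, 185) [-16.0, -77.0, 27.0]
```

Call:
{"api": "servo_tool", "payload": {
  "slide": [
    [0,0,0.002],
    [0,0,0.004],
    [0,0,0.006],
    [0,0,0.008],
    [0,0,0.01]
  ],
  "spin": [0,0,0,0,0],
  "grip": [1,1,1,1,1]
}}

```text
time_s: 7.53
tcp_pos: [0.4992, 0.0033, 0.056]
ee_rot: [[-0.377, -0.926, -0.0], [-0.926, 0.377, -0.0], [0.0, 0.0, -1.0]]
wrist_force: [-0.3, -0.8, 1.1]
gripper_width: 0.006
gripper_force: 0.1
```

```bash
python3 - <<'E'
from h import *
p=wp([(175,217),(200,217),(256,222),(256,226),(256,230),(256,234),(256,240),(340,217)])
cv2.imwrite('pics/w3.png',p['pixels'])
E
```

```text
[0.49923675 0.00330328 0.05601779] [-0.25662318 -0.77765513  1.05401093]
(175, 217) [-10.0, -73.0, 59.0]
(200, 217) [-22.0, -73.0, 59.0]
(256, 222) [-50.0, -70.0, 58.0]
(256, 226) [-50.0, -67.0, 58.0]
(256, 230) [-50.0, -65.0, 59.0]
(256, 234) [-50.0, -65.0, 62.0]
(256, 240) [-50.0, -65.0, 70.0]
(340, 217) [-93.0, -72.0, 59.0]
```

View pics/w3.png

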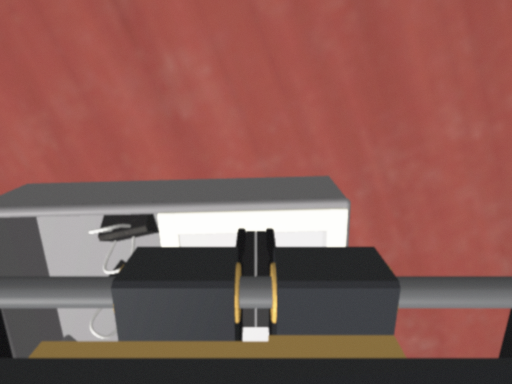

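The flap's free edge (row 210) is now almost level with the -y rim at (335,180). I'll press down to contact.

Call:
{"api": "servo_tool", "payload": {
  "slide": [
    [0,0,0.001],
    [0,0,0.002],
    [0,0,0.003],
    [0,0,0.004],
    [0,0,0.004]
  ],
  "spin": [0,0,0,0,0],
  "grip": [1,1,1,1,1]
}}

```text
time_s: 8.0
tcp_pos: [0.4993, 0.0033, 0.0525]
ee_rot: [[-0.377, -0.926, 0.0], [-0.926, 0.377, -0.0], [0.0, -0.0, -1.0]]
wrist_force: [-1.3, -0.3, 1.6]
gripper_width: 0.009
gripper_force: 0.9
```

```bash
python3 - <<'E'
from h import *
p=wp([(175,217),(200,217),(256,222),(256,226),(256,230),(256,234),(256,240),(340,217),(256,195),(100,203)])
E
```

```text
[0.49933835 0.00330776 0.05246916] [-1.34293064 -0.26139091  1.59558435]
(175, 217) [-10.0, -73.0, 55.0]
(200, 217) [-22.0, -72.0, 55.0]
(256, 222) [-50.0, -70.0, 56.0]
(256, 226) [-50.0, -67.0, 55.0]
(256, 230) [-50.0, -65.0, 55.0]
(256, 234) [-50.0, -65.0, 59.0]
(256, 240) [-50.0, -65.0, 67.0]
(340, 217) [-93.0, -72.0, 55.0]
(256, 195) [-50.0, -77.0, 35.0]
(100, 203) [33.0, -75.0, 42.0]
```

Call:
{"api": "servo_tool", "payload": {
  "slide": [
    [0,0,0.001],
    [0,0,0.001],
    [0,0,0.002],
    [0,0,0.002],
    [0,0,0.002]
  ],
  "spin": [0,0,0,0,0],
  "grip": [1,1,1,1,1]
}}

```text
time_s: 8.47
tcp_pos: [0.4995, 0.0033, 0.052]
ee_rot: [[-0.376, -0.927, 0.001], [-0.927, 0.376, -0.0], [0.0, -0.001, -1.0]]
wrist_force: [-3.8, -0.2, 13.2]
gripper_width: 0.002
gripper_force: 6.7
```

```bash
python3 - <<'E'
from h import *
p=wp([(175,217),(200,217),(256,226),(256,230),(340,217)])
E
```

```text
[0.49949372 0.00326594 0.05199198] [-3.7799453  -0.18968557 13.20042433]
(175, 217) [-9.0, -72.0, 55.0]
(200, 217) [-22.0, -72.0, 54.0]
(256, 226) [-50.0, -67.0, 55.0]
(256, 230) [-50.0, -65.0, 54.0]
(340, 217) [-92.0, -72.0, 54.0]
```

Call:
{"api": "servo_tool", "payload": {
  "slide": [
    [0,0,-0.02],
    [0,0,-0.05],
    [0,0,-0.08],
    [0,0,-0.11],
    [0,0,-0.13]
  ],
  "spin": [0,0,0,0,0],
  "grip": [1,1,0.2,0,0]
}}

```text
time_s: 8.93
tcp_pos: [0.5003, 0.0034, 0.1832]
ee_rot: [[-0.376, -0.926, 0.004], [-0.926, 0.376, 0.001], [-0.002, -0.003, -1.0]]
wrist_force: [0.5, 1.1, -0.0]
gripper_width: 0.151
gripper_force: 0.0
```

```bash
python3 - <<'E'
from h import *
s=sense()
go([W([82.4,61.8,180])],105.07)
for c in ['scene']:
  p,X,u,v=pts(c);T=(X-O)@Rt*1000
  for n in ['tote','lift_tab','low_corner','flap_edge','clip_a']:
    print(c,n,[((Rt.T@(np.array(d['point'])-O)*1000).round().tolist(),round(d['conf'],2)) for d in tip_of(n,c)[:3]])
  for y0 in range(-70,90,20):
    m=(abs(T[:,0]+92)<8)&(abs(T[:,1]-y0)<7.5)&(T[:,2]<100);print(y0,np.median(np.sort(T[m,2].round())[-10:]))
E
```

```text
spin 52.8
[-0.116, -0.131, 0.004]
scene tote [([3.0, -1.0, -0.0], 0.75)]
scene lift_tab [([81.0, 61.0, 74.0], 0.59)]
scene low_corner [([-96.0, -68.0, 8.0], 0.77)]
scene flap_edge [([-49.0, -75.0, 54.0], 0.97)]
scene clip_a []
-70 56.0
-50 56.0
-30 56.0
-10 55.0
10 56.0
30 55.0
50 56.0
70 56.0
```

Call:
{"api": "servo_tool", "payload": {
  "slide": [
    [-0.023,-0.026,0.0],
    [-0.046,-0.052,0.0],
    [-0.07,-0.079,0.0],
    [-0.093,-0.105,0.0],
    [-0.116,-0.131,0.0]
  ],
  "spin": [7,14,21,28,35],
  "grip": [0,0,0,0,0]
}}

```text
time_s: 9.65
tcp_pos: [0.6651, 0.0617, 0.178]
ee_rot: [[-0.843, -0.537, -0.003], [-0.537, 0.843, -0.001], [0.003, 0.001, -1.0]]
wrist_force: [0.8, 0.3, 0.8]
gripper_width: 0.8
gripper_force: 0.0
```

Call:
{"api": "servo_tool", "payload": {
  "slide": [
    [0,0,0],
    [0,0,0],
    [0,0,0],
    [0,0,0],
    [0,0,0]
  ],
  "spin": [6,12,17.8,17.8,17.8],
  "grip": [0,0,0,0,0]
}}

```text
time_s: 10.07
tcp_pos: [0.6638, 0.0612, 0.1784]
ee_rot: [[-0.965, -0.262, -0.003], [-0.262, 0.965, -0.001], [0.003, -0.0, -1.0]]
wrist_force: [-0.4, 0.4, -0.2]
gripper_width: 0.997
gripper_force: 0.0
```

```bash
python3 - <<'E'
from h import *
go([W([82.4,61.8,81]),W([82.4,61.8,72])],105.07)
s=sense();R=np.array(s['ee_rot']);p=capture('wrist');print(s['tcp_pos'],s['gripper_width'],s['joints'])
H=p['hand_eye'];d=p['depth'];v,u=np.nonzero(d>0);z=d[v,u]
C=np.c_[(u-p['cx'])*z/p['fx'],(v-p['cy'])*z/p['fy'],z]@H[:3,:3].T+H[:3,3]
# fingers: tool |x|<15, 40<|y|<62
for sg in (1,-1):
    m=(abs(C[:,0])<14)&(sg*C[:,1]>38)&(sg*C[:,1]<62)&(C[:,2]<.06);m=(abs(C[:,0])<.014)&(sg*C[:,1]>.038)&(sg*C[:,1]<.062)&(C[:,2]<.07)
    print(sg,m.sum(),np.percentile(C[m,2],[50,90,100]) if m.sum() else '')
w=(C@R.T+s['tcp_pos']);T=(w-O)@Rt
m=(T[:,2]>.08)&(T[:,2]<.1)&(abs(T[:,0]-.08)<.04)&(abs(T[:,1]-.06)<.04)
print('tab top',m.sum(),'world',w[m].mean(0),'tool min/max',C[m].min(0),C[m].max(0),C[m].mean(0))
cv2.imwrite('pics/w4.png',p['pixels'])
E
```

```text
spin 0.1
[-0.002, 0.0, 0.097]
[-0.002, 0.0, 0.106]
[0.66380726 0.06122238 0.1784429 ] 0.9972027587149593 [ 1.91345578e+01  2.78020273e+01  3.57900766e+00 -1.05690578e-02
 -6.59494445e+01 -9.39243143e+01]
1 3549 [-0.04548494 -0.01285658 -0.00180151]
-1 4332 [-0.05224439 -0.01488374 -0.00176515]
tab top 867 world [0.66315971 0.06198287 0.08906143] tool min/max [-0.00672527 -0.0211702   0.08581481] [0.00434369 0.0226694  0.09840286] [0.00015597 0.00090712 0.08938231]
```

View pics/w4.png

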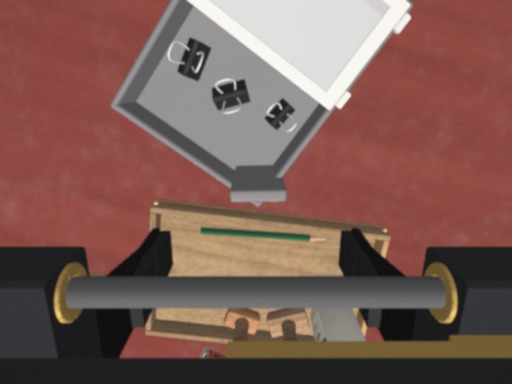

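The tab at (258,185) is centred between the open fingers. Both the depth image and the earlier contact show the real fingertips at about the reported TCP, not 25 mm ahead of it, so I'll descend deeper to z ≈ 0.060.

Call:
{"api": "servo_tool", "payload": {
  "slide": [
    [0,0.001,0.03],
    [0,0.001,0.06],
    [0,0.001,0.09],
    [0,0.001,0.11],
    [0,0.001,0.118]
  ],
  "spin": [0,0,0,0,0],
  "grip": [0,0,0,0,0]
}}

```text
time_s: 10.53
tcp_pos: [0.6614, 0.0617, 0.0581]
ee_rot: [[-0.965, -0.261, -0.007], [-0.261, 0.965, -0.002], [0.007, 0.0, -1.0]]
wrist_force: [-0.1, -0.2, -0.6]
gripper_width: 0.999
gripper_force: 0.0
```

Call:
{"api": "servo_tool", "payload": {
  "slide": [
    [0,0,0],
    [0,0,0],
    [0,0,0],
    [0,0,0],
    [0,0,0]
  ],
  "spin": [0,0,0,0,0],
  "grip": [0.2,0.4,0.5,0.6,0.7]
}}

```text
time_s: 10.95
tcp_pos: [0.665, 0.0626, 0.064]
ee_rot: [[-0.966, -0.26, 0.003], [-0.26, 0.966, 0.001], [-0.003, 0.0, -1.0]]
wrist_force: [-0.5, 0.5, -0.2]
gripper_width: 0.709
gripper_force: 0.0
```

Call:
{"api": "servo_tool", "payload": {
  "slide": [
    [0,0,0],
    [0,0,0],
    [0,0,0],
    [0,0,0],
    [0,0,0]
  ],
  "spin": [0,0,0,0,0],
  "grip": [0.8,0.9,1,1,1]
}}

```text
time_s: 11.37
tcp_pos: [0.6643, 0.0625, 0.0628]
ee_rot: [[-0.966, -0.26, 0.001], [-0.26, 0.966, 0.0], [-0.001, -0.0, -1.0]]
wrist_force: [-0.9, 0.5, 1.4]
gripper_width: 0.505
gripper_force: 30.0
```

```bash
python3 - <<'E'
from h import *
s=sense();print(s['tcp_pos'],s['gripper_width'],s['gripper_force'],s['wrist_force'])
p=np.array(s['tcp_pos']);R=np.array(s['ee_rot'])
piv=W([-100,-75,0]);g=p+[0,0,.019];d=g-piv;h=np.hypot(d[0],d[1]);e=d[:2]/h;a0=np.arctan2(d[2],h);r=np.hypot(h,d[2])
print('h',h,d[2],'piv',piv)
for t in range(2,31,2):
    a=a0+np.radians(t);q=np.r_[piv[:2]+e*r*np.cos(a),piv[2]+r*np.sin(a)-.019]
    print(t,np.round(R.T@(q-p),4).tolist())
E
```

```text
[0.66428978 0.06250528 0.06276434] 0.5045574123748657 29.975885208696127 [-0.87277836  0.45588576  1.3780913 ]
h 0.22706305461889498 0.08176433744165529 piv [0.44529883 0.00250035 0.        ]
2 [0.003, -0.0, -0.0079]
4 [0.0062, -0.0, -0.0156]
6 [0.0098, -0.0, -0.0233]
8 [0.0136, -0.0001, -0.0308]
10 [0.0176, -0.0001, -0.0382]
12 [0.0219, -0.0001, -0.0454]
14 [0.0265, -0.0001, -0.0525]
16 [0.0313, -0.0001, -0.0594]
18 [0.0363, -0.0002, -0.0662]
20 [0.0416, -0.0002, -0.0728]
22 [0.0471, -0.0002, -0.0791]
24 [0.0528, -0.0002, -0.0853]
26 [0.0588, -0.0003, -0.0913]
28 [0.0649, -0.0003, -0.0971]
30 [0.0712, -0.0003, -0.1026]
```

Call:
{"api": "servo_tool", "payload": {
  "slide": [
    [0.0014,0,-0.004],
    [0.003,0,-0.0079],
    [0.0046,0,-0.0118],
    [0.0062,0,-0.0156],
    [0.0062,0,-0.0156]
  ],
  "spin": [0,0,0,0,0],
  "grip": [1,1,1,1,1]
}}

```text
time_s: 11.78
tcp_pos: [0.6578, 0.0606, 0.0785]
ee_rot: [[-0.966, -0.26, 0.0], [-0.26, 0.966, 0.0], [-0.0, 0.0, -1.0]]
wrist_force: [-1.0, 0.2, -2.8]
gripper_width: 0.503
gripper_force: 30.0
```

Call:
{"api": "servo_tool", "payload": {
  "slide": [
    [0.0018,0,-0.0038],
    [0.0036,0,-0.0077],
    [0.0055,0,-0.0115],
    [0.0074,0,-0.0152],
    [0.0114,0,-0.0226]
  ],
  "spin": [0,0,0,0,0],
  "grip": [1,1,1,1,1]
}}

```text
time_s: 12.2
tcp_pos: [0.6467, 0.0577, 0.1002]
ee_rot: [[-0.966, -0.26, -0.001], [-0.26, 0.966, -0.0], [0.001, 0.0, -1.0]]
wrist_force: [0.3, -0.4, -3.9]
gripper_width: 0.501
gripper_force: 30.0
```

```bash
cat > st.py <<'E'
from h import *
s=sense();print(s['time_s'],s['tcp_pos'],s['gripper_width'],s['gripper_force'],s['wrist_force'],s['moment'])
c,X,u,v=pts('scene')
T=(X-O)@Rt*1000
r={n:tip_of(n,'scene') for n in ['low_corner','flap_edge','lift_tab','tote','clip_a']}
for n,l in r.items(): print(n,[((Rt.T@(np.array(d['point'])-O)*1000).round().tolist(),round(d['conf'],2)) for d in l[:4]])
P=c['pixels'].astype(int)
# flap white pixels -> plane
m=(P[v,u].min(1)>170)&(abs(T[:,0]+50)<70)&(abs(T[:,1])<100)&(T[:,2]>20)&(T[:,2]<130)
A=np.c_[T[m][:,:2],np.ones(m.sum())];z=T[m][:,2];w=np.ones(len(z),bool)
for _ in range(6):
    k=np.linalg.lstsq(A[w],z[w],rcond=None)[0];e=abs(A@k-z);w=e<max(3,np.median(e)*2)
print('flap plane n',w.sum(),'tilt',np.degrees(np.arctan(np.hypot(k[0],k[1]))),'dir',k)
cv2.imwrite('pics/now.png',cv2.resize(c['pixels'][140:270,160:310],None,fx=4,fy=4,interpolation=2))
E
python3 st.py
```

```text
12.2 [0.64671028 0.05773023 0.10021162] 0.5006503007238929 30.000384240411222 [ 0.26200103 -0.43624507 -3.88103871] [-0.02361608 -0.21363265  0.04399922]
low_corner [([-100.0, -71.0, 5.0], 0.76)]
flap_edge [([-60.0, -80.0, 58.0], 0.55), ([-221.0, 199.0, -1.0], 0.37)]
lift_tab [([67.0, 51.0, 114.0], 0.92)]
tote [([0.0, -4.0, 20.0], 0.85), ([69.0, 49.0, 111.0], 0.39)]
clip_a []
flap plane n 1545 tilt 9.573360179000021 dir [ 0.13308239  0.10360974 77.27721442]
```

View pics/now.png

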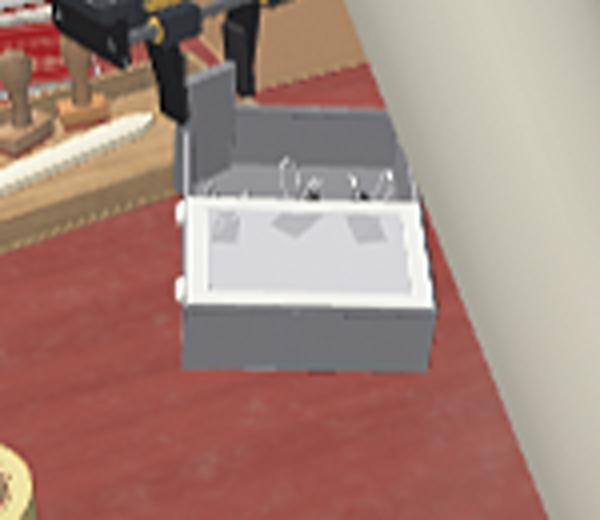

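Lift is working: tilt is about 9.6° along the diagonal, the flap is shut and the low corner stays on the desk. The clips at (225,225), (295,222) and (368,228) have not slid yet.

Call:
{"api": "servo_tool", "payload": {
  "slide": [
    [0.0043,0,-0.0072],
    [0.0089,0,-0.0143],
    [0.0137,0,-0.0212],
    [0.0187,0,-0.028],
    [0.024,0,-0.0346]
  ],
  "spin": [0,0,0,0,0],
  "grip": [1,1,1,1,1]
}}

```text
time_s: 12.92
tcp_pos: [0.6233, 0.0513, 0.136]
ee_rot: [[-0.966, -0.26, 0.0], [-0.26, 0.966, 0.0], [-0.0, 0.0, -1.0]]
wrist_force: [0.0, -0.0, -3.9]
gripper_width: 0.506
gripper_force: 30.0
```

Call:
{"api": "servo_tool", "payload": {
  "slide": [
    [0.0027,0,-0.0032],
    [0.0055,0,-0.0063],
    [0.0083,0,-0.0094],
    [0.0112,0,-0.0125],
    [0.0112,0,-0.0125]
  ],
  "spin": [0,0,0,0,0],
  "grip": [1,1,1,1,1]
}}

```text
time_s: 13.33
tcp_pos: [0.6128, 0.0486, 0.1482]
ee_rot: [[-0.966, -0.26, 0.0], [-0.26, 0.966, 0.0], [-0.0, 0.0, -1.0]]
wrist_force: [0.2, -1.0, -4.0]
gripper_width: 0.5
gripper_force: 30.0
```

Call:
{"api": "servo_tool", "payload": {
  "slide": [
    [0,0,0],
    [0,0,0],
    [0,0,0],
    [0,0,0],
    [0,0,0]
  ],
  "spin": [0,0,0,0,0],
  "grip": [1,1,1,1,1]
}}

```text
time_s: 13.75
tcp_pos: [0.6133, 0.0487, 0.1474]
ee_rot: [[-0.966, -0.26, 0.0], [-0.26, 0.966, -0.0], [0.0, -0.0, -1.0]]
wrist_force: [-0.1, 0.4, -2.6]
gripper_width: 0.503
gripper_force: 30.0
```

```bash
python3 st.py
```

```text
13.75 [0.61325159 0.04870532 0.14742575] 0.5031049114779381 29.992579235695302 [-0.06418049  0.44043649 -2.57859674] [ 0.14135786 -0.21402197 -0.07219706]
low_corner [([-104.0, -70.0, 4.0], 0.84)]
flap_edge [([-74.0, -91.0, 66.0], 0.82)]
lift_tab [([41.0, 28.0, 156.0], 0.61), ([-106.0, -400.0, 1.0], 0.55)]
tote [([-10.0, -10.0, 50.0], 0.75)]
clip_a []
flap plane n 1681 tilt 23.4625156796546 dir [  0.34811723   0.25923059 115.40713409]
```

View pics/now.png

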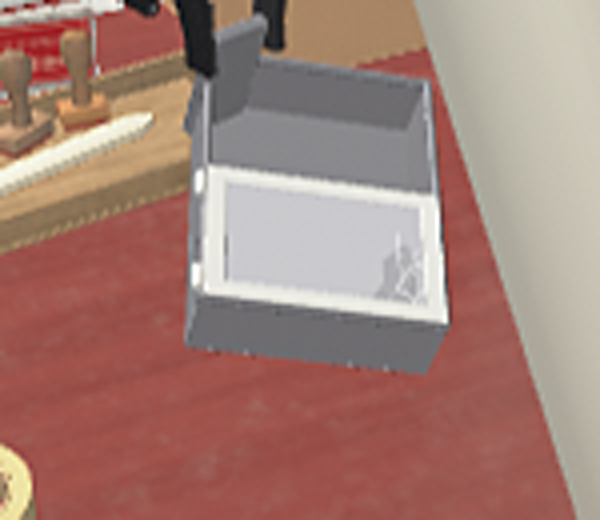

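The flap is shut and the open half is empty. The clips' dark patch, with wire handles, sits at (405,275) in the low corner under the window. I'll run a quick numeric check on extent and stillness before handing in.

```bash
python3 - <<'E'
from h import *
from scipy import ndimage
c=capture('scene');R,t=c['R'],c['t'];n=R.T
# tote tilted pose: rotate about pivot edge through (-100,-75,0), axis perpendicular to diagonal
ax=Rt@np.array([-.6,.8,0]);Q=cv2.Rodrigues(-ax*np.radians(23.5))[0]
if (Q@np.array(Rt@[.8,.6,0]))[2]<0:Q=Q.T
piv=W([-100,-75,0]);f=lambda p:piv+Q@(W(p)-piv)
def px(P):
    q=R@P+t;return np.array([q[0]/q[2]*c['fx']+c['cx'],q[1]/q[2]*c['fy']+c['cy']])
g=cv2.cvtColor(c['pixels'],cv2.COLOR_BGR2GRAY)
# sample the rectified tote floor (mid clip height 15 mm): gray map, 10 mm grid
src=np.float32([px(f(p)) for p in [(-96,-71,12),(96,-71,12),(96,71,12),(-96,71,12)]])
M=cv2.getPerspectiveTransform(src,np.float32([[0,0],[192,0],[192,142],[0,142]]))
w=cv2.warpPerspective(g,M,(192,142));
print('rows y from -71, cols x from -96, mean grey per 12 mm');print(cv2.resize(w[:132],(16,11),interpolation=cv2.INTER_AREA))
print([(np.round(d['point'],3).tolist(),round(d['conf'],2)) for n in ['clip_b','clip_c'] for d in spot_in(n,'scene')])
for n in ['label_roll','marker','tape_mask']:
    for cam in ['top']:
        capture(cam);print(n,[np.round(d['point'],3).tolist() for d in tip_of(n,cam)[:1]])
s=sense();print(s['tcp_pos'],np.abs(s['joint_velocities']).max())
E
```

```text
rows y from -71, cols x from -96, mean grey per 12 mm
[[109 109 192 204 185 191 189 204 202 204 221 139 138 137 138 122]
 [109 108 193 197 183 184 196 202 202 204 221 139 138 138 138 121]
 [109 108 192 207 202 202 202 202 202 203 221 138 138 137 138 121]
 [109 108 194 212 202 202 202 202 202 204 221 139 137 137 138 121]
 [109 109 195 211 202 202 202 202 202 204 222 138 138 137 138 121]
 [109 108 195 211 202 202 202 202 202 203 220 138 138 137 138 120]
 [109 108 195 211 202 202 202 202 202 204 219 138 137 137 138 120]
 [109 109 197 211 202 202 202 202 202 205 220 137 138 138 138 120]
 [109 108 197 211 202 202 202 202 202 205 219 138 137 138 138 120]
 [109 108 198 211 202 202 202 202 202 204 219 137 138 138 132 105]
 [109 108 199 224 219 216 223 224 224 225 219 137 138 135 103  98]]
[]
label_roll [[0.319, -0.296, -0.006]]
marker [[0.475, -0.278, -0.002]]
tape_mask [[0.439, 0.303, -0.001]]
[0.61310267 0.04860741 0.14757504] 0.10831238918708559
```

```bash
python3 -c "
from station import *
print(finish_job())"
```

```text
the job is handed in; nothing more can be done
None
```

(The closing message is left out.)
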